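# Tray up the finished copperwork at the chasing bench

## Robot

A 6-joint arm with a two-finger parallel gripper is mounted at the origin on the work surface. World frame = base frame: x ahead of the robot, y to its left, z up, the work surface at z = 0. Lengths are in m, angles in degrees, forces in N, time in s.
With the tool pointing down it reaches from about 0.4 to 0.825 m from the base axis. Payload 7 kg.
Tool frame: the origin (TCP) lies between the finger pads; the fingertips stand 22 mm ahead of it and the grasp point (between the pads) lies 3 mm ahead of it; z points along the fingers, y is the line along which they close (so a half turn about z gives the same grasp; the last joint's range is limited). The gripper opens to 88 mm and grips with 3 to 60 N. Pads are 19 mm wide; open, the fingers measure 130 mm over their backs; the gripper's body (78 mm by 193 mm) begins 47 mm behind the grasp point.
Start: joints at [-53.451, 20.546, 0.682, 0, -70.136, -16.507], TCP at [0.231, -0.634, 0.249] pointing down, gripper open.
Joint ranges: [-176.03, 176.03], [-82.01, 121.73], [-58.28, 71.71], [-173.87, 95.51], [-174.79, -0.11], [-173.66, 173.66]. Speed limits (degrees/s): [136.94, 136.94, 172.46, 180, 180, 180].

## Interface

Orientations are given as [roll, pitch, yaw] about the fixed x, y, z axes, in that order (R = Rz(yaw) Ry(pitch) Rx(roll)).
In Python, from plant import r, vision gives the robot as it stands.
- The arm moves only by the shell command python3 -m pendant 'ROWS' [FORCE]. ROWS is JSON, a list that holds one entry, the list of rows, each a list of 7 numbers: the shift along the tool's x, y, z scaled (see below), then the turn, a rotation vector about the tool's x, y, z scaled (see below), then the opening, from -1 (shut) to 1 (fully open). In form: [[[x, y, z, wx, wy, wz, fingers], ...]]. A call has exactly 8 rows; each row shifts and turns the commanded pose from where the row before left it, along the tool's axes as they then stand; what a row does not reach is not made up. The controller multiplies each number of a shift by 20 mm and each number of a turn by 4 degrees. A row lasts 1/10 s, in which the tool goes at most 50 mm and 8.59 degrees, less where a joint would pass 70% of its speed; a pose out of reach is approached as far as the arm can. A call with a number of a shift or a turn outside -1 to 1 is refused whole. A call with a gripper value outside its range is refused whole. The fingers move at their own pace and stop on an object; FORCE is the grip in N (left out, the last holds). Time passes only in rows, so rows that do not move let the fingers close, or fill a call up. It gives the time, the measured TCP pose, the force, the opening and the grip force at its end, in the units of the state.
- r.get_state(): the state, without advancing time (a new reading comes with each control period).
- vision.capture(name): name is "side" or "top"; returns a dict with "frame" (420x560x3 uint8, blue, green, red), "depth" (420x560 float32, m along the optical axis (not along the pixel's ray), 0 where there is no reading), "camera_matrix" (3x3 intrinsics, pixels), "extrinsics" (4x4, takes a point from world to camera coordinates). Camera axes: x right, y up, looking along -z (the intrinsics and any distortion apply to the point x, -y, -z); pixel columns grow to the right and rows downward; lengths in m; the calibration is good to about 2 mm. A picture is of the moment at which its call begins.
- r.close_job(): hands the job in; it is judged then, once.
The state is a dict: "time_s": time; "joints": joint angles; "qd": joint speeds; "joint_torque": joint torques, N m; "tcp_pos": TCP position; "eef_rot": TCP orientation; "contact_force": force on the tool from outside, world axes, zero at the start; "moment": the same for the moment, N m; "gripper_width": finger opening in m; "gripper_force": force on a finger pad.
Only numpy, scipy, OpenCV 4.12 (cv2) and the standard library are available. Lean on these libraries where they do the work, as an engineer would, in place of code of your own. Each camera call takes 0.05 s, during which the arm holds its last target. There are 200 camera calls.

## Task

Tray up the finished copperwork. Lay every copper-faced plaque flat in the felt-lined tray, copper side up, one to a compartment, centred and square with its long sides running across the rows (away from you), keeping the far row only for those that do not fit in the row nearest you; and nest the three copper beakers upright in one stack standing in the middle of the wide bay at the tray's left end. Leave the tools and the steel block where they are.

Things in the scene. Friction and masses are not known exactly. Their poses are not given: they have to be found in the camera images.
- tray: low wooden tray, felt-lined, fixed, 189 mm (x) by 361 mm (y). Origin: centre of its underside; x points away from the robot, y to its left (turned up to 0.12 rad). Floor 8 mm above the bench; 5 mm thick battens and 8 mm thick rim stand 5 mm above the floor. Two rows (along y) of three compartments 84 mm (x) by 78 mm (y), and at the left (+y) end one undivided bay 173 mm (x) by 96 mm (y)
- near1 (a point): centre of the floor of a compartment: near row (nearest to the robot), right-hand (farthest from the bay) one; axes as the tray's
- near2 (a point): centre of the floor of a compartment: near row (nearest to the robot), middle one; axes as the tray's
- near3 (a point): centre of the floor of a compartment: near row (nearest to the robot), left-hand (next to the bay) one; axes as the tray's
- far1 (a point): centre of the floor of a compartment: far row (farther from the robot), right-hand (farthest from the bay) one; axes as the tray's
- far2 (a point): centre of the floor of a compartment: far row (farther from the robot), middle one; axes as the tray's
- far3 (a point): centre of the floor of a compartment: far row (farther from the robot), left-hand (next to the bay) one; axes as the tray's
- bay (a point): centre of the floor of the undivided bay at the tray's left end; axes as the tray's
- plaque1: one of four to six like relief plaques (absent ones read None from the start): a dark walnut block faced with a chased copper leaf, 68 mm (its x) by 48 mm (its y) by 20 mm high, 80 to 150 g, lying copper side up. Origin: centre of its underside; z up out of the copper face. Either long direction will do
- plaque2: one of four to six like relief plaques (absent ones read None from the start): a dark walnut block faced with a chased copper leaf, 68 mm (its x) by 48 mm (its y) by 20 mm high, 80 to 150 g, lying copper side up. Origin: centre of its underside; z up out of the copper face. Either long direction will do
- plaque3: one of four to six like relief plaques (absent ones read None from the start): a dark walnut block faced with a chased copper leaf, 68 mm (its x) by 48 mm (its y) by 20 mm high, 80 to 150 g, lying copper side up. Origin: centre of its underside; z up out of the copper face. Either long direction will do
- plaque4: one of four to six like relief plaques (absent ones read None from the start): a dark walnut block faced with a chased copper leaf, 68 mm (its x) by 48 mm (its y) by 20 mm high, 80 to 150 g, lying copper side up. Origin: centre of its underside; z up out of the copper face. Either long direction will do
- plaque5: one of four to six like relief plaques (absent ones read None from the start): a dark walnut block faced with a chased copper leaf, 68 mm (its x) by 48 mm (its y) by 20 mm high, 80 to 150 g, lying copper side up. Origin: centre of its underside; z up out of the copper face. Either long direction will do
- plaque6: one of four to six like relief plaques (absent ones read None from the start): a dark walnut block faced with a chased copper leaf, 68 mm (its x) by 48 mm (its y) by 20 mm high, 80 to 150 g, lying copper side up. Origin: centre of its underside; z up out of the copper face. Either long direction will do
- beaker1: one of three like raised copper beakers, standing upright, open at the top: round, tapering straight from 44 mm across at the foot to 64 mm across at the rim, 66 mm high, 3 mm wall, 4 mm bottom, 95 to 160 g. Origin: centre of its underside; z up to the mouth. Nested, each sits 28 mm above the one it stands in, wall against wall
- beaker2: one of three like raised copper beakers, standing upright, open at the top: round, tapering straight from 44 mm across at the foot to 64 mm across at the rim, 66 mm high, 3 mm wall, 4 mm bottom, 95 to 160 g. Origin: centre of its underside; z up to the mouth. Nested, each sits 28 mm above the one it stands in, wall against wall
- beaker3: one of three like raised copper beakers, standing upright, open at the top: round, tapering straight from 44 mm across at the foot to 64 mm across at the rim, 66 mm high, 3 mm wall, 4 mm bottom, 95 to 160 g. Origin: centre of its underside; z up to the mouth. Nested, each sits 28 mm above the one it stands in, wall against wall
- bench_block: bystander among the pieces: a bare steel bench block on a rubber foot, 60 by 60 by 22 mm, loose. Origin: centre of its underside
- chasing_hammer: bystander: chasing hammer lying beyond the pieces, 245 mm long, 28 mm high, its head at its +x end; loose. Origin: under the middle of its length
- punch_tin: bystander: round tin of steel punches, 72 mm across, 75 mm high, punches to about 130 mm; loose, to the left. Origin: centre of its underside
- mallet: bystander: wooden mallet lying to the right, 290 mm long, 48 mm high, its head at its +x end; loose. Origin: under its middle
- file: bystander: flat file with wooden handle lying beyond the pieces (before a fixed iron pitch bowl), 215 mm long, 20 mm high; loose. Origin: under its middle
Not all that is in view belongs to the job. What is shaped like the beaker3 but green, pink or yellow is not meant.

How it is judged (in metres and radians):
At the end, for the whole second after the job is handed in: Each plaque flat on the tray floor, copper up, within 10 mm of a compartment's centre and 0.12 rad of square; near row full; beakers upright (0.09 rad), nested with axes within 8 mm, within 55 mm (x) and 20 mm (y) of the bay's centre; all at rest ((horizontal distance between plaque1 and near1 below 0.01 m or horizontal distance between plaque1 and near2 below 0.01 m or horizontal distance between plaque1 and near3 below 0.01 m or horizontal distance between plaque1 and far1 below 0.01 m or horizontal distance between plaque1 and far2 below 0.01 m or horizontal distance between plaque1 and far3 below 0.01 m) and angle between the x axis of each of plaque1, plaque2, plaque3, plaque4, plaque5, plaque6 and the x axis of tray, either way round below 0.12 rad and angle between each of plaque1, plaque2, plaque3, plaque4, plaque5, plaque6's own z axis and vertical below 0.05 rad and z of each of plaque1, plaque2, plaque3, plaque4, plaque5, plaque6 in the frame of tray below 0.012 m and linear speed of each of plaque1, plaque2, plaque3, plaque4, plaque5, plaque6, beaker1, beaker2, beaker3 below 0.02 m/s and (horizontal distance between plaque2 and near1 below 0.01 m or horizontal distance between plaque2 and near2 below 0.01 m or horizontal distance between plaque2 and near3 below 0.01 m or horizontal distance between plaque2 and far1 below 0.01 m or horizontal distance between plaque2 and far2 below 0.01 m or horizontal distance between plaque2 and far3 below 0.01 m) and (horizontal distance between plaque3 and near1 below 0.01 m or horizontal distance between plaque3 and near2 below 0.01 m or horizontal distance between plaque3 and near3 below 0.01 m or horizontal distance between plaque3 and far1 below 0.01 m or horizontal distance between plaque3 and far2 below 0.01 m or horizontal distance between plaque3 and far3 below 0.01 m) and (horizontal distance between plaque4 and near1 below 0.01 m or horizontal distance between plaque4 and near2 below 0.01 m or horizontal distance between plaque4 and near3 below 0.01 m or horizontal distance between plaque4 and far1 below 0.01 m or horizontal distance between plaque4 and far2 below 0.01 m or horizontal distance between plaque4 and far3 below 0.01 m) and (horizontal distance between plaque5 and near1 below 0.01 m or horizontal distance between plaque5 and near2 below 0.01 m or horizontal distance between plaque5 and near3 below 0.01 m or horizontal distance between plaque5 and far1 below 0.01 m or horizontal distance between plaque5 and far2 below 0.01 m or horizontal distance between plaque5 and far3 below 0.01 m) and (horizontal distance between plaque6 and near1 below 0.01 m or horizontal distance between plaque6 and near2 below 0.01 m or horizontal distance between plaque6 and near3 below 0.01 m or horizontal distance between plaque6 and far1 below 0.01 m or horizontal distance between plaque6 and far2 below 0.01 m or horizontal distance between plaque6 and far3 below 0.01 m) and horizontal distance between any of plaque1, plaque2, plaque3, plaque4, plaque5, plaque6 and near1 below 0.01 m and horizontal distance between any of plaque1, plaque2, plaque3, plaque4, plaque5, plaque6 and near2 below 0.01 m and horizontal distance between any of plaque1, plaque2, plaque3, plaque4, plaque5, plaque6 and near3 below 0.01 m and x of beaker1 in the frame of bay between -0.055 and 0.055 m and y of beaker1 in the frame of bay between -0.02 and 0.02 m and angle between each of beaker1, beaker2, beaker3's own z axis and vertical below 0.09 rad and x of beaker2 in the frame of bay between -0.055 and 0.055 m and y of beaker2 in the frame of bay between -0.02 and 0.02 m and x of beaker3 in the frame of bay between -0.055 and 0.055 m and y of beaker3 in the frame of bay between -0.02 and 0.02 m and horizontal distance between beaker1 and beaker2 below 0.008 m and horizontal distance between each of beaker1, beaker2 and beaker3 below 0.008 m); the robot touches nothing.
It fails at once if a loose bystander (bench block, hammer, punch tin, mallet or file) is moved by more than 30 mm (distance of any of chasing_hammer, bench_block, punch_tin, mallet, file from where it was at the start of the episode above 0.03 m).
Of plaque1, plaque2, plaque3, plaque4, plaque5, plaque6 only 4 to 6 are there at a start; the rules pass over those that are not, and their reading is None.
At some moment in a run one of plaque1, plaque2, plaque3, plaque4, plaque5, plaque6 may be knocked a few centimetres aside while the robot is not near it.
It also fails if it takes over 210 s, if anything falls off the work surface, if the arm or the gripper's body presses on something with over 40 N, if the wrist force passes 120 N, or if a joint passes its speed limit or range.

## Working session

There is one attempt and no reset: what is moved stays moved. The work goes in short steps, Python scripts to look and compute and a shell command to move; the robot and the scene stay as the last step left them, time stands still between calls to the robot, and variables do not carry over. Pictures are saved under pics/ and viewed, at most 14 in all, crops included, and the job is handed in when it is done.

```bash
ls; mkdir -p pics
python3 - <<'E'
from plant import r, vision
import cv2, numpy as np
for n in("top","side"):
    c=vision.capture(n); cv2.imwrite(f"pics/{n}0.png",c["frame"]); np.savez(f"{n}0.npz",**c)
    print(n,c["camera_matrix"].round(1).tolist(),c["extrinsics"].round(4).tolist(),c.keys())
s=r.get_state();print(s)
E
```

```text
pics
top [[421.0, 0.0, 280.2], [0.0, 421.0, 212.0], [0.0, 0.0, 1.0]] [[0.0286, -0.9996, -0.0048, -0.0008], [0.9831, 0.0272, 0.1811, -0.5482], [-0.1809, -0.0099, 0.9835, -1.1278], [0.0, 0.0, 0.0, 1.0]] dict_keys(['frame', 'depth', 'camera_matrix', 'extrinsics'])
side [[414.0, 0.0, 282.0], [0.0, 414.0, 207.4], [0.0, 0.0, 1.0]] [[-0.9982, -0.0573, -0.0203, 0.5473], [0.0217, -0.6474, 0.7619, -0.0383], [-0.0568, 0.76, 0.6474, -1.2539], [0.0, 0.0, 0.0, 1.0]] dict_keys(['frame', 'depth', 'camera_matrix', 'extrinsics'])
{'time_s': 0.1, 'joints': array([-5.34510223e+01,  2.05878549e+01,  6.40408453e-01, -1.56923795e-02,
       -7.01356403e+01, -1.65061923e+01]), 'qd': array([-0.00612653, -0.06576592,  0.14467849,  0.10039027, -0.04755297,
        0.11441523]), 'joint_torque': array([-1.37610648e-03, -5.84162450e+01,  2.93753779e+01,  7.01560378e+00,
        1.02209425e-02, -5.74838327e-05]), 'tcp_pos': array([ 0.23116786, -0.63377057,  0.24772739]), 'eef_rot': array([ 1.79916146e+02, -9.46368044e-03, -1.59962551e+02]), 'contact_force': array([ 0.29802419, -0.18826739,  0.10994955]), 'moment': array([0.00245577, 0.0065556 , 0.00483104]), 'gripper_force': 0.0, 'gripper_width': 0.08796405977620096}
```

View pics/top0.png

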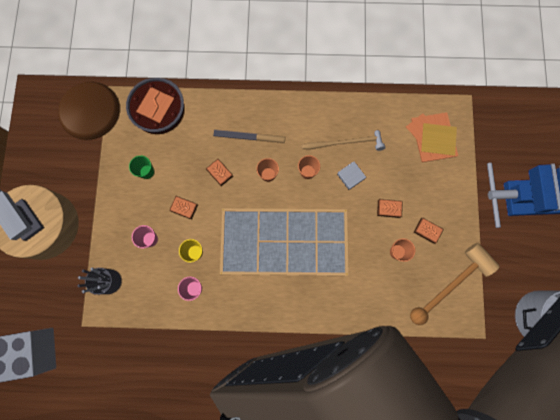

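View pics/side0.png

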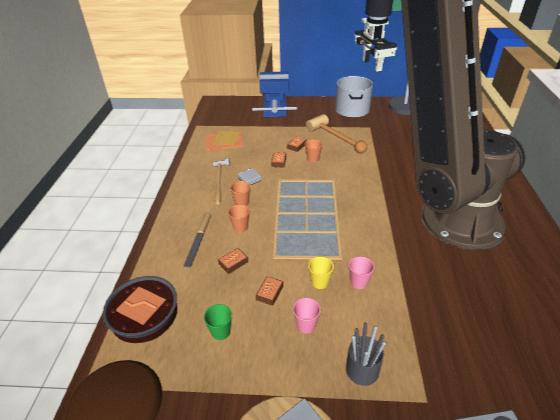

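The top view shows four plaques at about (219,172), (183,207), (390,208) and (429,230), and beakers at (268,170), (308,167) and (402,250). The tray spans (221–347, 209–274). The copper in the pitch bowl and the sheet at (435,137) are decoys, and the hammer, file, mallet, tin and block stay put.

```bash
cat > h.py <<'E'
from plant import r, vision
import cv2, numpy as np
from scipy.spatial.transform import Rotation as Ro
def cast(c,uv,z):
    K,E=c["camera_matrix"],c["extrinsics"]; Rm,t=E[:3,:3],E[:3,3]
    uv=np.asarray(uv,float).reshape(-1,2)
    d=np.c_[(uv[:,0]-K[0,2])/K[0,0],-(uv[:,1]-K[1,2])/K[1,1],-np.ones(len(uv))]@Rm
    o=-Rm.T@t
    return (o+d*((z-o[2])/d[:,2])[:,None])[:,:2]
def zmap(c):
    K,E=c["camera_matrix"],c["extrinsics"]; v,u=np.indices(c["depth"].shape); d=c["depth"]
    P=np.stack([(u-K[0,2])/K[0,0]*d,-(v-K[1,2])/K[1,1]*d,-d],-1)
    return (P-E[:3,3])@E[:3,:3]
def copper(c):
    h=cv2.cvtColor(c["frame"],cv2.COLOR_BGR2HSV)
    return cv2.inRange(h,(3,130,120),(13,255,255))
def blobs(m,a):
    return [k for k in cv2.findContours(m,cv2.RETR_EXTERNAL,cv2.CHAIN_APPROX_NONE)[0] if cv2.contourArea(k)>a]
def plaques(c,z=.02):
    """copper blobs: rect on plane z; returns centre, long dir deg, size(mm), pixel, median z"""
    P=zmap(c); m=cv2.morphologyEx(copper(c),cv2.MORPH_CLOSE,np.ones((3,3),np.uint8))
    out=[]
    for k in blobs(m,60):
        q=cast(c,k.reshape(-1,2),z); (x,y),(w,h),a=cv2.minAreaRect((q*1000).astype(np.float32))
        if w<h: w,h,a=h,w,a+90
        mk=np.zeros(m.shape,np.uint8); cv2.drawContours(mk,[k],-1,1,-1)
        zz=P[...,2][mk>0]; 
        out.append((round(x/1000,4),round(y/1000,4),round((a+90)%180-90,1),round(w,1),round(h,1),k.reshape(-1,2).mean(0).round().astype(int).tolist(),np.percentile(zz,[10,50,95]).round(3).tolist()))
    return out
def go(x,y,z,yaw=None):
    """remaining shift in tool axes (units of 20 mm) and turn about tool z (units of 4 deg)"""
    s=r.get_state(); R=Ro.from_euler('xyz',s["eef_rot"],degrees=True)
    d=R.inv().apply(np.array([x,y,z])-s["tcp_pos"])/.02
    t=None
    if yaw is not None:
        t=(yaw-s["eef_rot"][2]+90)%180-90; t=(-t/4).round(2)
    print("tcp",s["tcp_pos"].round(4),"rpy",s["eef_rot"].round(1),"shift",d.round(2),"turn",t)
E
python3 - <<'E'
from h import *
for n in("top","side"):
    c=dict(np.load(n+"0.npz")); print(n)
    for p in plaques(c): print(p)
    P=zmap(c); f=c["frame"]
    # tray felt: bluish grey cells
    h=cv2.cvtColor(f,cv2.COLOR_BGR2HSV)
    m=cv2.inRange(h,(95,40,60),(125,150,190)); m=cv2.morphologyEx(m,cv2.MORPH_OPEN,np.ones((3,3),np.uint8))
    for k in blobs(m,300):
        q=cast(c,k.reshape(-1,2),.008); (x,y),(w,hh),a=cv2.minAreaRect((q*1000).astype(np.float32))
        print("felt",round(x),round(y),round(w),round(hh),round(a,1),k.reshape(-1,2).mean(0).round())
# tray / rim z check with depth
c=dict(np.load("top0.npz"));P=zmap(c)
for u,v in((240,240),(400,300),(390,208),(355,175)): print(P[v,u].round(4))
E
```

```text
top
(0.4558, -0.334, 64.5, 68.2, 66.9, [403, 250], [0.003, 0.03, 0.067])
(0.5139, -0.4102, 60.8, 65.1, 45.2, [429, 230], [0.019, 0.022, 0.026])
(0.5763, -0.2997, 88.7, 63.2, 45.9, [390, 207], [0.019, 0.022, 0.025])
(0.5622, 0.297, 70.4, 65.3, 45.5, [182, 206], [0.019, 0.021, 0.025])
(0.6706, 0.1984, 43.6, 64.6, 45.4, [219, 171], [0.018, 0.021, 0.025])
(0.6819, 0.0574, -88.3, 64.5, 63.7, [267, 169], [0.003, 0.031, 0.067])
(0.6943, -0.0653, -88.5, 64.4, 63.8, [308, 166], [0.003, 0.033, 0.067])
(0.7952, -0.4236, 11.3, 148.8, 131.9, [432, 138], [0.003, 0.006, 0.011])
(0.8731, 0.4027, -24.4, 90.5, 82.6, [155, 105], [0.058, 0.061, 0.066])
side
(0.877, 0.3604, -23.9, 95.7, 83.0, [141, 305], [0.057, 0.059, 0.063])
(0.5635, 0.2962, 70.0, 63.9, 45.0, [269, 288], [0.017, 0.019, 0.022])
(0.6713, 0.1988, 43.4, 65.0, 45.8, [232, 258], [0.017, 0.02, 0.023])
(0.6855, -0.0262, -84.7, 249.7, 66.5, [240, 206], [0.015, 0.044, 0.064])
(0.5784, -0.2927, 86.7, 78.3, 44.7, [278, 158], [0.017, 0.02, 0.023])
(0.4655, -0.3703, -53.2, 179.8, 116.0, [307, 147], [0.012, 0.034, 0.064])
(0.7957, -0.4041, 11.9, 143.3, 130.0, [224, 142], [0.001, 0.004, 0.008])
[0.4705 0.1276 0.0115]
[ 0.3154 -0.3273  0.0027]
[ 0.5734 -0.2993  0.0221]
[ 0.6677 -0.199   0.0247]
```

```bash
cat >> h.py <<'E'
def beakers(c):
    P=zmap(c); m=copper(c); out=[]
    for k in blobs(m,100):
        mk=np.zeros(m.shape,np.uint8); cv2.drawContours(mk,[k],-1,1,-1); mk=cv2.dilate(mk,np.ones((3,3)))
        s=(mk>0)&(P[...,2]>.061)&(P[...,2]<.075)
        if s.sum()<15: continue
        q=P[s][:,:2]; (x,y),w=cv2.minEnclosingCircle((q*1000).astype(np.float32))
        uv=np.argwhere(s)[:,::-1]; q2=cast(c,uv,.066); (x2,y2),w2=cv2.minEnclosingCircle((q2*1000).astype(np.float32))
        out.append((round(x,1),round(y,1),round(w,1),"plane",round(x2,1),round(y2,1),round(w2,1),s.sum()))
    return out
def tray(c):
    f=c["frame"]; h=cv2.cvtColor(f,cv2.COLOR_BGR2HSV)
    m=((f[...,0].astype(int)-f[...,2])>5).astype(np.uint8)*255
    out=[]
    for k in blobs(m,250):
        q=cast(c,k.reshape(-1,2),.008); (x,y),(w,hh),a=cv2.minAreaRect((q*1000).astype(np.float32))
        if .3<x/1000<.65 and abs(y)<230 : out.append((round(x,1),round(y,1),round(w),round(hh),round((a+45)%90-45,1)))
    return out
E
python3 - <<'E'
from h import *
for n in("top","side"):
    c=dict(np.load(n+"0.npz")); print(n,c["frame"][240,240],c["frame"][225,270]); 
    print(*beakers(c),sep="\n"); print(*tray(c),sep="\n")
E
```

```text
top [134 123 117] [134 125 117]
(452.5, -322.4, 32.2, 'plane', 452.0, -321.9, 31.9, np.int64(102))
(670.0, 54.4, 31.7, 'plane', 669.5, 54.4, 32.0, np.int64(86))
(681.3, -61.9, 32.0, 'plane', 681.0, -62.2, 31.8, np.int64(94))
(852.4, 387.9, 58.3, 'plane', 850.9, 386.7, 58.0, np.int64(401))
(428.4, -131.6, 78, 71, 0.7)
(427.5, -49.3, 79, 71, 1.4)
(425.2, 34.8, 79, 74, 1.5)
(518.9, -130.5, 76, 73, 1.6)
(516.5, -47.5, 76, 72, 1.4)
(515.7, 36.4, 79, 72, 1.6)
(469.0, 128.0, 168, 92, 1.1)
side [ 97 146 182] [ 89 133 168]
(851.0, 390.8, 54.3, 'plane', 848.8, 394.4, 54.1, np.int64(140))
(674.5, -2.9, 91.2, 'plane', 681.6, 1.5, 90.7, np.int64(136))
(455.0, -320.5, 34.3, 'plane', 455.9, -315.9, 34.6, np.int64(51))
(470.9, 125.6, 168, 88, 2.1)
(427.7, 33.9, 79, 67, 2.0)
(517.4, 35.0, 77, 63, 2.0)
(429.7, -50.3, 79, 64, 1.9)
(519.1, -47.3, 77, 64, 1.9)
(430.8, -132.8, 78, 60, 1.7)
(520.7, -132.9, 77, 65, 1.7)
```

```bash
cat >> h.py <<'E'
def plan(x,y,z,yaw,n=None):
    """constant row [shift(20mm units), turn z (4deg units)] repeated n times"""
    s=r.get_state(); R=Ro.from_euler('xyz',s["eef_rot"],degrees=True)
    d=np.array([x,y,z])-s["tcp_pos"]; t=(yaw-s["eef_rot"][2]+90)%180-90
    for k in ([n] if n else range(8,57,8)):
        M=sum((R*Ro.from_rotvec([0,0,-t/k*i],degrees=True)).as_matrix() for i in range(k))
        q=np.linalg.solve(M,d)/.02; w=-t/k/4
        if max(abs(q).max(),abs(w))<=1: break
    print("t",round(s["time_s"],1),"tcp",s["tcp_pos"].round(4),"rpy",s["eef_rot"].round(1),"w",round(s["gripper_width"],4),"rows",k,"shift",q.round(3),"turn",round(w,3))
E
python3 -c "
from h import *
plan(.5145,-.410,.12,61)"
```

```text
t 0.1 tcp [ 0.2312 -0.6338  0.2477] rpy [ 179.9   -0.  -160. ] w 0.088 rows 24 shift [-0.768 -0.019  0.266] turn -0.427
```

```bash
for i in 1 2 3; do python3 -m pendant '[[[-0.77,-0.02,0.27,0,0,-0.43,0.5],[-0.77,-0.02,0.27,0,0,-0.43,0.5],[-0.77,-0.02,0.27,0,0,-0.43,0.5],[-0.77,-0.02,0.27,0,0,-0.43,0.5],[-0.77,-0.02,0.27,0,0,-0.43,0.5],[-0.77,-0.02,0.27,0,0,-0.43,0.5],[-0.77,-0.02,0.27,0,0,-0.43,0.5],[-0.77,-0.02,0.27,0,0,-0.43,0.5]]]' 30; done; python3 -c "
from h import *
plan(.5145,-.410,.031,61)
for c in map(vision.capture,('top','side')): print([p for p in plaques(c) if p[3]<90])"
```

```text
time_s: 0.9
tcp_pos: [0.3444, -0.5822, 0.2049]
eef_rot: [180.0, 0.0, -146.0]
contact_force: [0.4, 0.0, -0.1]
gripper_width: 0.0658
gripper_force: 0.0
time_s: 1.7
tcp_pos: [0.4405, -0.5058, 0.1617]
eef_rot: [-180.0, 0.0, -132.3]
contact_force: [-0.0, -0.1, -0.2]
gripper_width: 0.0658
gripper_force: 0.0
time_s: 2.5
tcp_pos: [0.5158, -0.4086, 0.1185]
eef_rot: [-180.0, -0.0, -118.5]
contact_force: [0.5, -0.0, 0.7]
gripper_width: 0.0658
gripper_force: 0.0
t 2.5 tcp [ 0.5158 -0.4086  0.1185] rpy [-180.    -0.  -118.5] w 0.0658 rows 8 shift [0.012 0.003 0.547] turn 0.015
[(0.5617, 0.2972, 70.4, 65.3, 46.6, [182, 206], [0.018, 0.022, 0.025]), (0.6695, 0.1985, 43.2, 65.8, 47.7, [219, 171], [0.018, 0.021, 0.025]), (0.6804, 0.0573, 1.7, 66.7, 64.5, [267, 169], [0.003, 0.031, 0.067]), (0.6912, -0.064, 1.2, 70.0, 61.6, [308, 166], [0.003, 0.033, 0.067]), (0.8215, 0.6524, 47.7, 76.2, 37.5, [70, 119], [0.037, 0.043, 0.047])]
[(0.8746, 0.3619, -24.9, 89.0, 83.2, [141, 305], [0.057, 0.059, 0.063]), (0.5635, 0.2962, 70.0, 63.9, 45.0, [269, 288], [0.018, 0.019, 0.022]), (0.6713, 0.1988, 43.4, 65.0, 45.8, [232, 258], [0.017, 0.019, 0.022]), (0.5782, -0.2955, 86.7, 72.1, 44.7, [278, 157], [0.017, 0.02, 0.023])]
```

Excellent tracking. Descend, grip, lift.

```bash
python3 -m pendant '[[[0,0,0.62,0,0,0,0.5],[0.03,0,0.62,0,0,0,0.5],[0.03,0,0.62,0,0,0,0.5],[0.03,0,0.62,0,0,0,0.5],[0,0,0.62,0,0,0,0.5],[0,0,0.62,0,0,0,0.5],[0,0,0.62,0,0,0,0.5],[0,0,0,0,0,0,0.5]]]' 30;  python3 -m pendant '[[[0,0,0,0,0,0,-1],[0,0,0,0,0,0,-1],[0,0,0,0,0,0,-1],[0,0,0,0,0,0,-1],[0,0,-1,0,0,0,-1],[0,0,-1,0,0,0,-1],[0,0,-1,0,0,0,-1],[0,0,-1,0,0,0,-1]]]' 30; python3 -c "
from h import *
plan(.4305,-.1325,.10,1.3)"
```

```text
time_s: 3.4
tcp_pos: [0.513, -0.4107, 0.0297]
eef_rot: [179.8, -0.0, -118.7]
contact_force: [-0.2, -0.6, 0.3]
gripper_width: 0.0658
gripper_force: 0.0
time_s: 4.2
tcp_pos: [0.5141, -0.4112, 0.1131]
eef_rot: [-180.0, 0.0, -118.7]
contact_force: [0.1, -0.5, -0.6]
gripper_width: 0.0475
gripper_force: 30.0
t 4.2 tcp [ 0.5141 -0.4112  0.1131] rpy [-180.     0.  -118.7] w 0.0475 rows 16 shift [-0.27   0.913  0.041] turn 0.938
```

```bash
for i in 1 2; do python3 -m pendant '[[[-0.27,0.91,0,0,0,0.94,-1],[-0.27,0.91,0,0,0,0.94,-1],[-0.27,0.91,0,0,0,0.94,-1],[-0.27,0.91,0,0,0,0.94,-1],[-0.27,0.91,0,0,0,0.94,-1],[-0.27,0.91,0,0,0,0.94,-1],[-0.27,0.91,0,0,0,0.94,-1],[-0.27,0.91,0,0,0,0.94,-1]]]' 30; done; python3 -c "
from h import *
plan(.4305,-.1325,.0385,1.3)"
```

```text
time_s: 5.0
tcp_pos: [0.435, -0.2828, 0.1124]
eef_rot: [-180.0, 0.0, -148.9]
contact_force: [-0.2, -0.1, -2.0]
gripper_width: 0.0477
gripper_force: 30.0
time_s: 5.8
tcp_pos: [0.4313, -0.1325, 0.1125]
eef_rot: [180.0, 0.0, -179.0]
contact_force: [-0.5, -0.4, -0.6]
gripper_width: 0.0478
gripper_force: 30.0
t 5.8 tcp [ 0.4313 -0.1325  0.1125] rpy [ 180.    0. -179.] w 0.0478 rows 8 shift [0.005 0.    0.463] turn -0.009
```

```bash
python3 -m pendant '[[[0,0,0.6,0,0,0,-1],[0,0,0.6,0,0,0,-1],[0.04,0,0.6,0,0,0,-1],[0,0,0.6,0,0,0,-1],[0,0,0.6,0,0,0,-1],[0,0,0.5,0,0,0,-1],[0,0,0.2,0,0,0,-1],[0,0,0,0,0,0,-1]]]' 30;  python3 -m pendant '[[[0,0,0,0,0,0,0.3],[0,0,0,0,0,0,0.3],[0,0,0,0,0,0,0.3],[0,0,-0.8,0,0,0,0.3],[0,0,-1,0,0,0,0.5],[0,0,-1,0,0,0,0.5],[0,0,-1,0,0,0,0.5],[0,0,-0.2,0,0,0,0.5]]]' 30; python3 -c "
from h import *
plan(.577,-.30,.09,88.7)
for c in map(vision.capture,('top','side')): print([p for p in plaques(c) if p[3]<90])"
```

```text
time_s: 6.6
tcp_pos: [0.431, -0.1333, 0.0391]
eef_rot: [-180.0, 0.0, -178.8]
contact_force: [-3.4, 2.3, 11.4]
gripper_width: 0.0475
gripper_force: 30.0
time_s: 7.4
tcp_pos: [0.4319, -0.1333, 0.1201]
eef_rot: [180.0, 0.2, -178.8]
contact_force: [-0.1, -0.2, -0.2]
gripper_width: 0.0654
gripper_force: 0.0
t 7.4 tcp [ 0.4319 -0.1333  0.1201] rpy [ 180.     0.2 -178.8] w 0.0654 rows 24 shift [ 0.019 -0.508  0.064] turn -0.912
[(0.4531, -0.338, -25.6, 65.7, 58.6, [403, 250], [0.003, 0.032, 0.068]), (0.5761, -0.2997, 87.1, 64.3, 44.6, [392, 206], [0.019, 0.022, 0.129]), (0.5621, 0.2969, 69.3, 65.0, 46.5, [182, 207], [0.018, 0.022, 0.026]), (0.6697, 0.1988, 43.2, 65.1, 47.7, [219, 171], [0.018, 0.021, 0.026]), (0.6819, 0.0574, -88.4, 64.5, 63.7, [267, 168], [0.003, 0.031, 0.068]), (0.6941, -0.0643, 14.5, 67.3, 65.6, [308, 166], [0.003, 0.033, 0.067])]
[(0.564, 0.2974, 70.0, 66.6, 45.0, [269, 288], [0.017, 0.02, 0.022]), (0.6714, 0.1987, 43.2, 65.2, 46.0, [232, 258], [0.017, 0.019, 0.023]), (0.4342, -0.1414, 1.7, 64.2, 43.9, [319, 184], [0.025, 0.028, 0.031]), (0.5784, -0.2916, 86.7, 79.2, 44.7, [278, 158], [0.017, 0.02, 0.023])]
```

```bash
for i in 1 2 3; do python3 -m pendant '[[[0.02,-0.51,0.06,0,0,-0.91,0.5],[0.02,-0.51,0.06,0,0,-0.91,0.5],[0.02,-0.51,0.06,0,0,-0.91,0.5],[0.02,-0.51,0.06,0,0,-0.91,0.5],[0.02,-0.51,0.06,0,0,-0.91,0.5],[0.02,-0.51,0.06,0,0,-0.91,0.5],[0.02,-0.51,0.06,0,0,-0.91,0.5],[0.02,-0.51,0.06,0,0,-0.91,0.5]]]' 30; done; python3 -c "
from h import *
plan(.577,-.30,.03,88.7)
c=vision.capture('side'); print([p for p in plaques(c,.028) if p[3]<90]);print([p for p in plaques(c,.02) if p[3]<90])
cv2.imwrite('pics/s1.png',cv2.resize(c['frame'][100:260,180:400],None,fx=3,fy=3))"
```

```text
time_s: 8.3
tcp_pos: [0.4462, -0.2128, 0.1071]
eef_rot: [179.9, -0.1, -149.6]
contact_force: [0.1, 0.4, 0.1]
gripper_width: 0.0658
gripper_force: 0.0
time_s: 9.1
tcp_pos: [0.4991, -0.2738, 0.0972]
eef_rot: [179.9, -0.0, -120.5]
contact_force: [-0.0, -0.5, -0.6]
gripper_width: 0.0656
gripper_force: 0.0
time_s: 9.9
tcp_pos: [0.5751, -0.3014, 0.0872]
eef_rot: [179.9, 0.0, -91.4]
contact_force: [-0.2, 0.2, -0.1]
gripper_width: 0.0656
gripper_force: 0.0
t 9.9 tcp [ 0.5751 -0.3014  0.0872] rpy [179.9   0.  -91.4] w 0.0656 rows 8 shift [-0.009 -0.013  0.358] turn -0.002
[(0.5626, 0.3027, 70.2, 63.1, 44.4, [269, 288], [0.018, 0.02, 0.022]), (0.6693, 0.2061, 43.4, 64.6, 45.4, [232, 258], [0.017, 0.02, 0.023]), (0.4345, -0.1308, 1.7, 63.5, 43.5, [319, 184], [0.026, 0.028, 0.031]), (0.5772, -0.2833, 86.7, 71.1, 44.3, [278, 157], [0.017, 0.02, 0.023])]
[(0.5634, 0.2963, 70.2, 63.7, 44.8, [269, 288], [0.018, 0.02, 0.022]), (0.6712, 0.1988, 43.4, 65.2, 45.8, [232, 258], [0.017, 0.02, 0.023]), (0.4341, -0.1414, 1.7, 64.1, 43.9, [319, 184], [0.026, 0.028, 0.031]), (0.5782, -0.2953, 86.7, 71.7, 44.7, [278, 157], [0.017, 0.02, 0.023])]
```

View pics/s1.png

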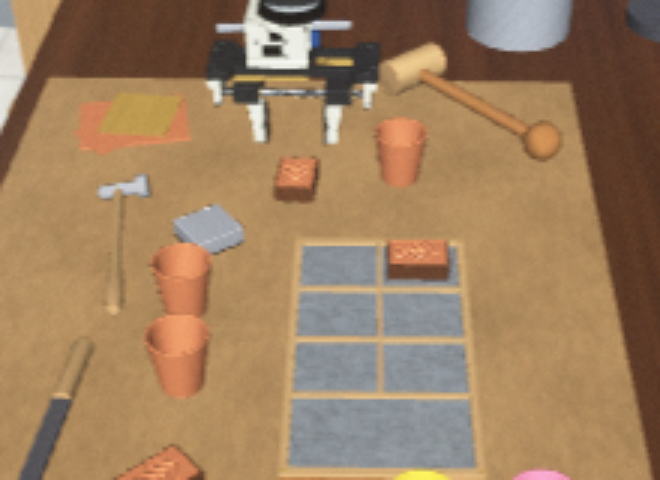

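The side view shows plaque A sitting square in near1 (crop (418,255)) and the gripper above B (crop (297,178)). Now picking B.

```bash
python3 -m pendant '[[[0,-0.05,0.5,0,0,0,0.5],[-0.03,-0.05,0.5,0,0,0,0.5],[-0.04,0,0.5,0,0,0,0.5],[0,0,0.5,0,0,0,0.5],[0,0,0.5,0,0,0,0.5],[0,0,0.37,0,0,0,0.5],[0,0,0,0,0,0,0.5],[0,0,0,0,0,0,-1]]]' 30;  python3 -m pendant '[[[0,0,0,0,0,0,-1],[0,0,0,0,0,0,-1],[0,0,0,0,0,0,-1],[0,0,-1,0,0,0,-1],[0,0,-1,0,0,0,-1],[0,0,-1,0,0,0,-1],[0,0,-1,0,0,0,-1],[0,0,0,0,0,0,-1]]]' 30; python3 -c "
from h import *
plan(.4286,-.0495,.11,1.3)"
```

```text
time_s: 10.75
tcp_pos: [0.5777, -0.3001, 0.0319]
eef_rot: [180.0, -0.0, -91.5]
contact_force: [0.5, -0.3, -1.0]
gripper_width: 0.0622
gripper_force: 0.0
time_s: 11.55
tcp_pos: [0.5793, -0.3006, 0.1153]
eef_rot: [-179.7, -0.1, -91.5]
contact_force: [0.3, 0.7, -0.6]
gripper_width: 0.0478
gripper_force: 29.9
t 11.6 tcp [ 0.5793 -0.3006  0.1153] rpy [-1.797e+02 -1.000e-01 -9.150e+01] w 0.0478 rows 24 shift [-0.183  0.648  0.009] turn 0.909
```

```bash
for i in 1 2 3; do python3 -m pendant '[[[-0.18,0.65,0,0,0,0.91,-1],[-0.18,0.65,0,0,0,0.91,-1],[-0.18,0.65,0,0,0,0.91,-1],[-0.18,0.65,0,0,0,0.91,-1],[-0.18,0.65,0,0,0,0.91,-1],[-0.18,0.65,0,0,0,0.91,-1],[-0.18,0.65,0,0,0,0.91,-1],[-0.18,0.65,0,0,0,0.91,-1]]]' 30 | grep tcp; done; python3 -c "
from h import *
plan(.4286,-.0495,.039,1.3)"
```

```text
tcp_pos: [0.4839, -0.2468, 0.1113]
tcp_pos: [0.4288, -0.1553, 0.1115]
tcp_pos: [0.4253, -0.0486, 0.1116]
t 13.9 tcp [ 0.4253 -0.0486  0.1116] rpy [ 180.   -0. -179.] w 0.0474 rows 8 shift [-0.021 -0.006  0.454] turn -0.009
```

```bash
python3 -m pendant '[[[-0.05,-0.05,0.6,0,0,0,-1],[-0.06,0,0.6,0,0,0,-1],[-0.06,0,0.6,0,0,-0.05,-1],[0,0,0.6,0,0,0,-1],[0,0,0.6,0,0,0,-1],[0,0,0.45,0,0,0,-1],[0,0,0.2,0,0,0,-1],[0,0,0,0,0,0,-1]]]' 30;  python3 -m pendant '[[[0,0,0,0,0,0,0.3],[0,0,0,0,0,0,0.3],[0,0,0,0,0,0,0.3],[0,0,-0.8,0,0,0,0.3],[0,0,-1,0,0,0,0.5],[0,0,-1,0,0,0,0.5],[0,0,-1,0,0,0,0.5],[0,0,-0.2,0,0,0,0.5]]]' 30; python3 -c "
from h import *
plan(.563,.297,.10,70.2)
for c in map(vision.capture,('top','side')): print([p for p in plaques(c) if p[3]<90])"
```

```text
time_s: 14.75
tcp_pos: [0.429, -0.0502, 0.0391]
eef_rot: [-180.0, -0.0, -178.6]
contact_force: [-1.3, -0.9, 3.4]
gripper_width: 0.0477
gripper_force: 29.9
time_s: 15.55
tcp_pos: [0.4304, -0.0498, 0.121]
eef_rot: [179.9, 0.2, -178.6]
contact_force: [0.3, -0.8, 0.6]
gripper_width: 0.0657
gripper_force: 0.0
t 15.6 tcp [ 0.4304 -0.0498  0.121 ] rpy [ 179.9    0.2 -178.6] w 0.0657 rows 24 shift [-0.675  0.468  0.045] turn -0.717
[(0.4558, -0.334, 64.5, 68.2, 67.0, [402, 250], [0.003, 0.031, 0.068]), (0.5612, 0.2973, 70.4, 65.3, 47.6, [182, 207], [0.019, 0.022, 0.025]), (0.6697, 0.1988, 43.2, 65.1, 47.7, [219, 171], [0.018, 0.022, 0.026]), (0.6819, 0.0574, -88.4, 64.5, 63.7, [267, 168], [0.003, 0.032, 0.067]), (0.6941, -0.0643, 14.5, 67.3, 65.6, [308, 166], [0.003, 0.034, 0.068])]
[(0.5641, 0.2979, 70.0, 67.6, 45.0, [269, 288], [0.017, 0.019, 0.023]), (0.6714, 0.1987, 43.2, 65.2, 46.0, [232, 258], [0.017, 0.019, 0.022]), (0.4304, -0.0577, 1.8, 64.7, 39.9, [320, 200], [0.026, 0.028, 0.031])]
```

```bash
for i in 1 2 3; do python3 -m pendant '[[[-0.68,0.47,0.04,0,0,-0.72,0.5],[-0.68,0.47,0.04,0,0,-0.72,0.5],[-0.68,0.47,0.04,0,0,-0.72,0.5],[-0.68,0.47,0.04,0,0,-0.72,0.5],[-0.68,0.47,0.04,0,0,-0.72,0.5],[-0.68,0.47,0.04,0,0,-0.72,0.5],[-0.68,0.47,0.04,0,0,-0.72,0.5],[-0.68,0.47,0.04,0,0,-0.72,0.5]]]' 30 |grep tcp; done; python3 -c "
from h import *
plan(.563,.297,.03,70.2)
c=vision.capture('side'); print([p for p in plaques(c,.028) if p[3]<90])"
```

```text
tcp_pos: [0.5199, 0.0448, 0.1109]
tcp_pos: [0.5668, 0.168, 0.105]
tcp_pos: [0.5617, 0.3, 0.0997]
t 18.1 tcp [0.5617 0.3    0.0997] rpy [ 180.     0.  -109.3] w 0.0659 rows 8 shift [ 0.015 -0.014  0.436] turn 0.016
[(0.5651, 0.3095, 69.6, 77.8, 44.7, [267, 291], [0.017, 0.02, 0.022]), (0.6779, 0.2141, 43.2, 45.3, 45.2, [229, 260], [0.017, 0.019, 0.022])]
```

```bash
python3 -c "
from h import *
c=vision.capture('side'); t=vision.capture('top'); print(plaques(t))
cv2.imwrite('pics/s2.png',np.hstack([cv2.resize(c['frame'][180:340,190:330],None,fx=2.8,fy=2.8),cv2.resize(t['frame'][140:300,150:290],None,fx=2.8,fy=2.8)]))"
```

```text
[(0.4317, -0.1337, 1.6, 61.8, 44.8, [332, 256], [0.027, 0.03, 0.034]), (0.4281, -0.05, 0.9, 64.8, 44.9, [302, 256], [0.026, 0.03, 0.034]), (0.4555, -0.3345, 64.5, 67.0, 66.9, [403, 250], [0.003, 0.031, 0.067]), (0.5578, 0.2883, -20.3, 47.1, 45.9, [186, 208], [0.018, 0.022, 0.025]), (0.6704, 0.1984, 43.0, 64.7, 46.1, [219, 171], [0.018, 0.021, 0.025]), (0.6819, 0.0574, -88.4, 64.5, 63.7, [267, 169], [0.003, 0.032, 0.067]), (0.6943, -0.0653, -88.4, 64.4, 63.8, [308, 166], [0.003, 0.033, 0.067]), (0.7952, -0.4236, 11.3, 148.8, 131.9, [432, 138], [0.003, 0.006, 0.011]), (0.8731, 0.4028, -24.8, 90.7, 83.2, [155, 105], [0.058, 0.061, 0.066])]
```

View pics/s2.png

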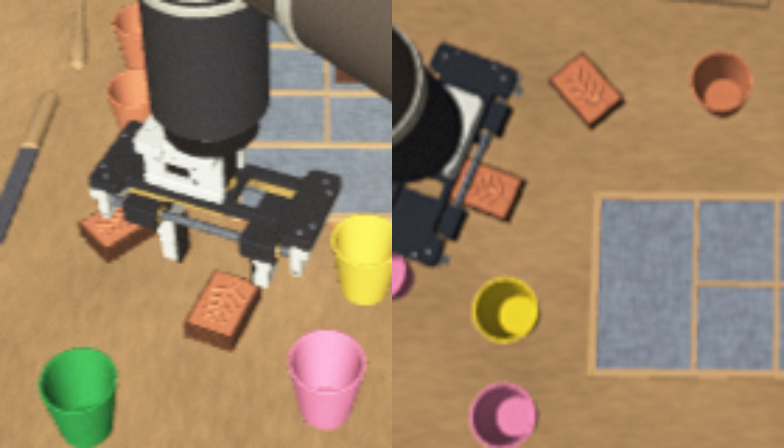

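C is still in place under the fingers (left crop (222,310)), and both placed plaques measure centred. Picking C.

```bash
python3 -m pendant '[[[0.04,-0.04,0.6,0,0,0.06,0.5],[0.04,-0.04,0.6,0,0,0.06,0.5],[0.04,-0.03,0.6,0,0,0,0.5],[0,0,0.6,0,0,0,0.5],[0,0,0.6,0,0,0,0.5],[0,0,0.5,0,0,0,0.5],[0,0,0,0,0,0,0.5],[0,0,0,0,0,0,-1]]]' 30;  python3 -m pendant '[[[0,0,0,0,0,0,-1],[0,0,0,0,0,0,-1],[0,0,0,0,0,0,-1],[0,0,-1,0,0,0,-1],[0,0,-1,0,0,0,-1],[0,0,-1,0,0,0,-1],[0,0,-1,0,0,0,-1],[0,0,0,0,0,0,-1]]]' 30; python3 -c "
from h import *
plan(.4267,.0335,.115,1.3)"
```

```text
time_s: 19.0
tcp_pos: [0.5634, 0.2956, 0.0295]
eef_rot: [180.0, -0.0, -110.0]
contact_force: [-1.0, 0.3, 0.6]
gripper_width: 0.0617
gripper_force: 0.0
time_s: 19.8
tcp_pos: [0.5647, 0.2967, 0.113]
eef_rot: [-179.8, 0.3, -110.0]
contact_force: [0.8, -0.1, -1.4]
gripper_width: 0.0478
gripper_force: 30.0
t 19.8 tcp [0.5647 0.2967 0.113 ] rpy [-179.8    0.3 -110. ] w 0.0478 rows 24 shift [ 0.595 -0.28  -0.007] turn 0.716
```

```bash
for i in 1 2 3; do python3 -m pendant '[[[0.595,-0.28,0,0,0,0.72,-1],[0.595,-0.28,0,0,0,0.72,-1],[0.595,-0.28,0,0,0,0.72,-1],[0.595,-0.28,0,0,0,0.72,-1],[0.595,-0.28,0,0,0,0.72,-1],[0.595,-0.28,0,0,0,0.72,-1],[0.595,-0.28,0,0,0,0.72,-1],[0.595,-0.28,0,0,0,0.72,-1]]]' 30 |grep tcp; done; python3 -c "
from h import *
plan(.4267,.0335,.038,1.3)"
```

```text
tcp_pos: [0.5539, 0.1907, 0.1089]
tcp_pos: [0.5047, 0.0985, 0.109]
tcp_pos: [0.4234, 0.0328, 0.1092]
t 22.2 tcp [0.4234 0.0328 0.1092] rpy [-180.    -0.  -179.3] w 0.0476 rows 8 shift [-0.021  0.004  0.445] turn -0.018
```

```bash
python3 -m pendant '[[[-0.05,0.03,0.6,0,0,-0.1,-1],[-0.06,0,0.6,0,0,-0.05,-1],[-0.06,0,0.6,0,0,0,-1],[0,0,0.6,0,0,0,-1],[0,0,0.6,0,0,0,-1],[0,0,0.4,0,0,0,-1],[0,0,0.15,0,0,0,-1],[0,0,0,0,0,0,-1]]]' 30;  python3 -m pendant '[[[0,0,0,0,0,0,0.3],[0,0,0,0,0,0,0.3],[0,0,0,0,0,0,0.3],[0,0,-0.8,0,0,0,0.3],[0,0,-1,0,0,0,0.5],[0,0,-1,0,0,0,0.5],[0,0,-1,0,0,0,0.5],[0,0,-0.2,0,0,0,0.5]]]' 30; python3 -c "
from h import *
plan(.6705,.1987,.10,43.4)
for c in map(vision.capture,('top','side')): print([p for p in plaques(c) if p[3]<90])"
```

```text
time_s: 23.0
tcp_pos: [0.4275, 0.0339, 0.0386]
eef_rot: [-180.0, -0.0, -178.5]
contact_force: [0.1, -0.1, -1.4]
gripper_width: 0.0479
gripper_force: 30.0
time_s: 23.8
tcp_pos: [0.4289, 0.0346, 0.1209]
eef_rot: [179.9, 0.2, -178.5]
contact_force: [0.5, -0.4, 0.7]
gripper_width: 0.0654
gripper_force: 0.0
t 23.8 tcp [0.4289 0.0346 0.1209] rpy [ 179.9    0.2 -178.5] w 0.0654 rows 16 shift [-0.909  0.211  0.069] turn -0.655
[(0.4317, -0.1337, 1.6, 61.8, 44.8, [332, 256], [0.027, 0.03, 0.034]), (0.4554, -0.334, 67.6, 67.7, 66.8, [403, 250], [0.003, 0.031, 0.067]), (0.6436, 0.2045, 43.5, 64.5, 47.4, [216, 180], [0.018, 0.021, 0.026]), (0.6819, 0.0574, -88.4, 64.5, 63.7, [267, 169], [0.002, 0.031, 0.067]), (0.6943, -0.0653, -88.5, 64.5, 63.8, [308, 166], [0.003, 0.034, 0.067])]
[(0.6468, 0.2058, 42.9, 70.6, 45.5, [241, 260], [0.018, 0.019, 0.022]), (0.4276, 0.0287, 0.2, 62.6, 49.4, [322, 218], [0.026, 0.028, 0.031])]
```

D has been knocked to about (0.644, 0.205); I'll use the new position.

```bash
python3 -c "
from h import *
plan(.6445,.2048,.09,43.4)"
```

```text
t 23.9 tcp [0.4281 0.0342 0.1193] rpy [ 1.799e+02  1.000e-01 -1.785e+02] w 0.0658 rows 16 shift [-0.841  0.259  0.093] turn -0.655
```

```bash
for i in 1 2; do python3 -m pendant '[[[-0.84,0.26,0.08,0,0,-0.655,0.5],[-0.84,0.26,0.08,0,0,-0.655,0.5],[-0.84,0.26,0.08,0,0,-0.655,0.5],[-0.84,0.26,0.08,0,0,-0.655,0.5],[-0.84,0.26,0.08,0,0,-0.655,0.5],[-0.84,0.26,0.08,0,0,-0.655,0.5],[-0.84,0.26,0.08,0,0,-0.655,0.5],[-0.84,0.26,0.08,0,0,-0.655,0.5]]]' 30 |grep tcp; done; python3 -c "
from h import *
c=vision.capture('side');print([p for p in plaques(c) if p[3]<90])
c=vision.capture('top');print([p for p in plaques(c) if p[3]<90])
plan(.6445,.2048,.03,43.4)"
```

```text
tcp_pos: [0.5514, 0.0993, 0.1042]
tcp_pos: [0.6433, 0.2048, 0.091]
[(0.6476, 0.2066, 42.9, 72.5, 45.5, [241, 261], [0.017, 0.019, 0.022]), (0.4276, 0.0287, 0.2, 62.6, 49.4, [322, 218], [0.026, 0.028, 0.031]), (0.4304, -0.0577, 1.8, 64.7, 39.9, [320, 200], [0.025, 0.028, 0.03]), (0.431, -0.1415, 1.7, 57.9, 43.9, [320, 184], [0.025, 0.028, 0.03])]
[(0.4317, -0.1337, 1.6, 61.8, 44.8, [332, 256], [0.027, 0.03, 0.033]), (0.4281, -0.05, 0.9, 64.7, 44.9, [302, 256], [0.026, 0.03, 0.034]), (0.427, 0.0332, 1.6, 61.8, 42.4, [272, 256], [0.027, 0.03, 0.033]), (0.4558, -0.334, 64.5, 68.2, 67.0, [403, 250], [0.003, 0.032, 0.068]), (0.6349, 0.1964, -46.2, 47.5, 43.3, [219, 183], [0.018, 0.022, 0.026]), (0.6819, 0.0574, -88.4, 64.5, 63.7, [267, 169], [0.003, 0.032, 0.068]), (0.6941, -0.0643, 14.5, 67.3, 65.6, [308, 166], [0.003, 0.033, 0.068])]
t 25.6 tcp [0.6438 0.2059 0.0907] rpy [ 1.800e+02 -1.000e-01 -1.365e+02] w 0.0657 rows 8 shift [ 0.001 -0.008  0.379] turn 0.004
```

```bash
python3 -m pendant '[[[0,-0.05,0.5,0,0,0,0.5],[0,0,0.5,0,0,0,0.5],[0,0,0.5,0,0,0,0.5],[0,0,0.5,0,0,0,0.5],[0,0,0.5,0,0,0,0.5],[0,0,0.5,0,0,0,0.5],[0,0,0.03,0,0,0,0.5],[0,0,0,0,0,0,-1]]]' 30;  python3 -m pendant '[[[0,0,0,0,0,0,-1],[0,0,0,0,0,0,-1],[0,0,0,0,0,0,-1],[0,0,-1,0,0,0,-1],[0,0,-1,0,0,0,-1],[0,0,-1,0,0,0,-1],[0,0,-1,0,0,0,-1],[0,0,0,0,0,0,-1]]]' 30; python3 -c "
from h import *
plan(.5157,.0355,.115,1.3)"
```

```text
time_s: 26.4
tcp_pos: [0.6442, 0.2038, 0.0323]
eef_rot: [180.0, -0.0, -136.6]
contact_force: [0.2, 0.4, 0.2]
gripper_width: 0.0618
gripper_force: 0.0
time_s: 27.2
tcp_pos: [0.6459, 0.2047, 0.116]
eef_rot: [-179.9, 0.3, -136.6]
contact_force: [0.5, 0.7, -1.1]
gripper_width: 0.0477
gripper_force: 30.0
t 27.2 tcp [0.6459 0.2047 0.116 ] rpy [-179.9    0.3 -136.6] w 0.0477 rows 16 shift [ 0.598 -0.328 -0.   ] turn 0.658
```

```bash
for i in 1 2; do python3 -m pendant '[[[0.6,-0.33,0,0,0,0.66,-1],[0.6,-0.33,0,0,0,0.66,-1],[0.6,-0.33,0,0,0,0.66,-1],[0.6,-0.33,0,0,0,0.66,-1],[0.6,-0.33,0,0,0,0.66,-1],[0.6,-0.33,0,0,0,0.66,-1],[0.6,-0.33,0,0,0,0.66,-1],[0.6,-0.33,0,0,0,0.66,-1]]]' 30 |grep tcp; done; python3 -c "
from h import *
plan(.5157,.0355,.0395,1.3)"
```

```text
tcp_pos: [0.594, 0.1062, 0.1118]
tcp_pos: [0.5127, 0.0337, 0.112]
t 28.8 tcp [0.5127 0.0337 0.112 ] rpy [-180.   -0. -179.] w 0.0475 rows 8 shift [-0.019  0.011  0.453] turn -0.008
```

```bash
python3 -m pendant '[[[-0.05,0.05,0.6,0,0,-0.05,-1],[-0.05,0.04,0.6,0,0,0,-1],[-0.05,0,0.6,0,0,0,-1],[0,0,0.6,0,0,0,-1],[0,0,0.6,0,0,0,-1],[0,0,0.42,0,0,0,-1],[0,0,0.2,0,0,0,-1],[0,0,0,0,0,0,-1]]]' 30;  python3 -m pendant '[[[0,0,0,0,0,0,0.3],[0,0,0,0,0,0,0.3],[0,0,0,0,0,0,0.3],[0,0,-0.8,0,0,0,0.3],[0,0,-1,0,0,0,0.7],[0,0,-1,0,0,0,1],[0,0,-1,0,0,0,1],[0,0,-1,0,0,0,1]]]' 30; python3 -c "
from h import *
c=vision.capture('side')
print([p for p in plaques(c,.028) if p[3]<90]);
print(tray(c))
E=c['extrinsics'];P=zmap(c);m=copper(c)>0
s=m&(P[...,2]>.058)&(P[...,2]<.075)
# two far beakers rim, split by y
q=P[s]
for a in (.054,-.062):
    g=q[(abs(q[:,1]-a)<.045)&(abs(q[:,0]-.675)<.05)]
    g=g[g[:,2]>.062] ; print(len(g),(g.min(0)+g.max(0))/2,g.max(0)-g.min(0))
print(beakers(vision.capture('top')))
plan(.67,.0545,.13,0)
"
```

```text
time_s: 29.6
tcp_pos: [0.5163, 0.0359, 0.0406]
eef_rot: [-180.0, -0.0, -178.6]
contact_force: [-4.5, -0.4, 9.6]
gripper_width: 0.0476
gripper_force: 30.0
time_s: 30.4
tcp_pos: [0.5165, 0.036, 0.1369]
eef_rot: [180.0, 0.0, -178.6]
contact_force: [0.6, -0.8, 0.1]
gripper_width: 0.0833
gripper_force: 0.0
[(0.428, 0.0355, 0.2, 62.0, 44.6, [321, 218], [0.026, 0.028, 0.031]), (0.517, 0.0417, 2.0, 63.2, 49.1, [291, 218], [0.025, 0.027, 0.031]), (0.4308, -0.048, 1.8, 64.1, 39.5, [320, 200], [0.025, 0.028, 0.031]), (0.4346, -0.1308, 1.7, 63.6, 43.5, [319, 184], [0.026, 0.028, 0.03])]
[(470.9, 125.6, 168, 88, 2.1)]
64 [0.67301559 0.05547512 0.06517315] [0.0599649  0.06693254 0.00632655]
39 [ 0.68438485 -0.06108057  0.06575066] [0.06088655 0.06231237 0.0073872 ]
[(452.0, -322.4, 31.7, 'plane', 452.0, -321.9, 31.9, np.int64(108)), (681.4, -61.9, 32.4, 'plane', 681.0, -62.2, 31.8, np.int64(94)), (854.6, 387.3, 59.4, 'plane', 852.9, 387.1, 60.0, np.int64(411))]
t 30.5 tcp [0.5183 0.0366 0.1388] rpy [ 179.9    0.3 -178.6] w 0.0862 rows 8 shift [-0.95   0.099  0.06 ] turn 0.044
```

```bash
python3 -m pendant '[[[-0.95,0.11,0,0,0,0.05,1],[-0.95,0.11,0,0,0,0.05,1],[-0.95,0.1,0,0,0,0.05,1],[-0.95,0.1,0,0,0,0.05,1],[-0.95,0.1,0,0,0,0.05,1],[-0.95,0.1,0,0,0,0,1],[-0.95,0.1,0,0,0,0,1],[-0.95,0.1,0,0,0,0,1]]]' 25; python3 -c "
from h import *
plan(.671,.055,.065,0)"
```

```text
time_s: 31.3
tcp_pos: [0.6689, 0.0544, 0.1351]
eef_rot: [-180.0, -0.1, -179.6]
contact_force: [0.1, 0.2, -0.2]
gripper_width: 0.0877
gripper_force: 0.0
t 31.3 tcp [0.6689 0.0544 0.1351] rpy [-1.800e+02 -1.000e-01 -1.796e+02] w 0.0877 rows 8 shift [-0.014  0.004  0.438] turn 0.011
```

```bash
python3 -m pendant '[[[-0.05,0.03,0.5,0,0,0.05,1],[-0.05,0,0.5,0,0,0,1],[0,0,0.5,0,0,0,1],[0,0,0.5,0,0,0,1],[0,0,0.5,0,0,0,1],[0,0,0.5,0,0,0,1],[0,0,0.5,0,0,0,1],[0,0,0,0,0,0,-1]]]' 25; python3 -m pendant '[[[0,0,0,0,0,0,-1],[0,0,0,0,0,0,-1],[0,0,0,0,0,0,-1],[0,0,0,0,0,0,-1],[0,0,-0.5,0,0,0,-1],[0,0,-0.7,0,0,0,-1],[0,0,-0.7,0,0,0,-1],[0,0,-0.5,0,0,0,-1]]]' 25; python3 -c "
from h import *
plan(.469,.1265,.12,0,16)"
```

```text
time_s: 32.1
tcp_pos: [0.6693, 0.0548, 0.0643]
eef_rot: [-180.0, -0.1, -179.8]
contact_force: [-0.4, -0.4, 0.1]
gripper_width: 0.0839
gripper_force: 0.0
time_s: 32.9
tcp_pos: [0.671, 0.0552, 0.1166]
eef_rot: [180.0, 0.1, -179.8]
contact_force: [0.2, 0.2, -0.7]
gripper_width: 0.0614
gripper_force: 25.0
t 32.9 tcp [0.671  0.0552 0.1166] rpy [ 1.800e+02  1.000e-01 -1.798e+02] w 0.0614 rows 16 shift [ 0.631  0.224 -0.012] turn 0.003
```

```bash
for i in 1 2; do python3 -m pendant '[[[0.63,0.225,0,0,0,0,-1],[0.63,0.225,0,0,0,0,-1],[0.63,0.225,0,0,0,0,-1],[0.63,0.225,0,0,0,0,-1],[0.63,0.225,0,0,0,0,-1],[0.63,0.225,0,0,0,0,-1],[0.63,0.225,0,0,0,0,-1],[0.63,0.225,0,0,0,0,-1]]]' 25 |grep tcp; done; python3 -c "
from h import *
plan(.469,.1265,.074,0)
c=vision.capture('side'); cv2.imwrite('pics/s3.png',cv2.resize(c['frame'][120:300,200:400],None,fx=3,fy=3))"
```

```text
tcp_pos: [0.5683, 0.0911, 0.1142]
tcp_pos: [0.4675, 0.1268, 0.1142]
t 34.5 tcp [0.4675 0.1268 0.1142] rpy [ 180.     0.  -179.8] w 0.0615 rows 8 shift [-0.01  -0.002  0.251] turn 0.005
```

View pics/s3.png

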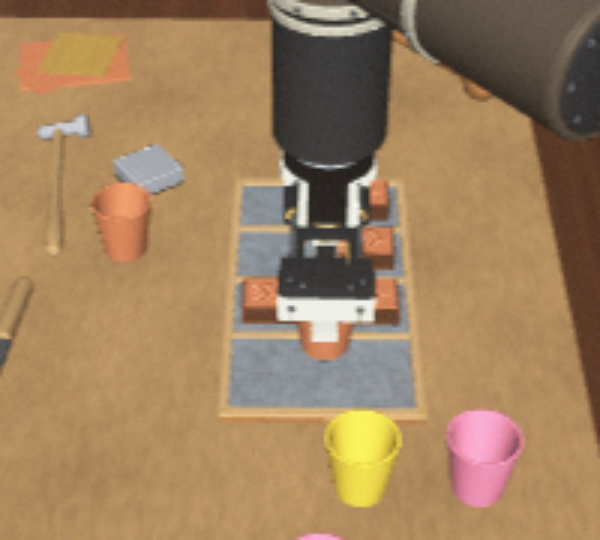

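The beaker hangs upright in the gripper above the bay (crop (325,340)). Lowering and releasing.

```bash
python3 -m pendant '[[[-0.05,0,0.5,0,0,0,-1],[-0.03,0,0.5,0,0,0,-1],[0,0,0.4,0,0,0,-1],[0,0,0.3,0,0,0,-1],[0,0,0.2,0,0,0,-1],[0,0,0.1,0,0,0,-1],[0,0,0,0,0,0,-1],[0,0,0,0,0,0,-1]]]' 25; python3 -m pendant '[[[0,0,0,0,0,0,1],[0,0,0,0,0,0,1],[0,0,0,0,0,0,1],[0,0,0,0,0,0,1],[0,0,-0.7,0,0,0,1],[0,0,-1,0,0,0,1],[0,0,-1,0,0,0,1],[0,0,-1,0,0,0,1]]]' 25; python3 -c "
from h import *
plan(.682,-.0617,.14,0)"
```

```text
time_s: 35.35
tcp_pos: [0.4704, 0.1261, 0.0748]
eef_rot: [-180.0, 0.0, -179.8]
contact_force: [-3.2, -2.4, 8.4]
gripper_width: 0.062
gripper_force: 25.0
time_s: 36.15
tcp_pos: [0.47, 0.1264, 0.1488]
eef_rot: [-180.0, -0.0, -179.8]
contact_force: [1.2, -0.4, 0.2]
gripper_width: 0.0874
gripper_force: 0.0
t 36.1 tcp [0.47   0.1264 0.1488] rpy [-180.    -0.  -179.8] w 0.0874 rows 16 shift [-0.662 -0.589  0.027] turn 0.003
```

```bash
for i in 1 2; do python3 -m pendant '[[[-0.66,-0.59,0.02,0,0,0,1],[-0.66,-0.59,0.02,0,0,0,1],[-0.66,-0.59,0.02,0,0,0,1],[-0.66,-0.59,0.02,0,0,0,1],[-0.66,-0.59,0.02,0,0,0,1],[-0.66,-0.59,0.02,0,0,0,1],[-0.66,-0.59,0.02,0,0,0,1],[-0.66,-0.59,0.02,0,0,0,1]]]' 25 |grep tcp; done; python3 -c "
from h import *
c=vision.capture('top');print(beakers(c)); P=zmap(c);m=copper(c)>0
g=P[m&(P[...,2]>.069)&(P[...,2]<.08)&(abs(P[...,0]-.47)<.06)&(abs(P[...,1]-.126)<.06)]
print(len(g),(g.min(0)+g.max(0))/2,g.max(0)-g.min(0))
plan(.682,-.0617,.065,0)"
```

```text
tcp_pos: [0.5766, 0.0318, 0.1448]
tcp_pos: [0.6828, -0.0629, 0.1415]
[(452.4, -322.1, 31.9, 'plane', 452.0, -321.9, 31.9, np.int64(101)), (680.6, -62.4, 31.5, 'plane', 680.7, -62.5, 31.5, np.int64(51)), (855.1, 389.5, 59.9, 'plane', 853.0, 387.9, 59.6, np.int64(437))]Traceback (most recent call last):
  File "<string>", line 5, in <module>
    print(len(g),(g.min(0)+g.max(0))/2,g.max(0)-g.min(0))
                  ~~~~~^^^
    return umr_minimum(a, axis, None, out, keepdims, initial, where)
ValueError: zero-size array to reduction operation minimum which has no identity
```

```bash
python3 -m pendant '[[[0.04,0.05,0.6,0,0,0,1],[0,0,0.6,0,0,0,1],[0,0,0.6,0,0,0,1],[0,0,0.6,0,0,0,1],[0,0,0.6,0,0,0,1],[0,0,0.5,0,0,0,1],[0,0,0.3,0,0,0,1],[0,0,0,0,0,0,1]]]' 25; python3 -m pendant '[[[0,0,0,0,0,0,-1],[0,0,0,0,0,0,-1],[0,0,0,0,0,0,-1],[0,0,0,0,0,0,-1],[0,0,0,0,0,0,-1],[0,0,-0.8,0,0,0,-1],[0,0,-1,0,0,0,-1],[0,0,-1,0,0,0,-1]]]' 25;python3 -m pendant '[[[0,0,-0.8,0,0,0,-1],[0,0,-0.8,0,0,0,-1],[0,0,-0.8,0,0,0,-1],[0.4,0.6,0,0,0,0,-1],[0.6,0.6,0,0,0,0,-1],[0.6,0.6,0,0,0,0,-1],[0.6,0.6,0,0,0,0,-1],[0.6,0.6,0,0,0,0,-1]]]' 25; python3 -c "
from h import *
for n in('top','side'):
  c=vision.capture(n);P=zmap(c);m=copper(c)>0
  g=P[m&(P[...,2]>.069)&(P[...,2]<.08)&(abs(P[...,0]-.47)<.06)&(abs(P[...,1]-.126)<.06)]
  if len(g):print(len(g),(g.min(0)+g.max(0))/2,g.max(0)-g.min(0))
  cv2.imwrite('pics/'+n+'4.png',c['frame'])
plan(.47,.1265,.15,0)"
```

```text
time_s: 38.6
tcp_pos: [0.6805, -0.0607, 0.0646]
eef_rot: [-180.0, -0.1, -179.8]
contact_force: [0.1, -0.3, -0.3]
gripper_width: 0.0874
gripper_force: 0.0
time_s: 39.4
tcp_pos: [0.6806, -0.0607, 0.1219]
eef_rot: [180.0, -0.1, -179.8]
contact_force: [0.1, 0.3, -1.0]
gripper_width: 0.0626
gripper_force: 25.0
time_s: 40.2
tcp_pos: [0.6236, 0.0001, 0.1694]
eef_rot: [-180.0, -0.0, -179.8]
contact_force: [0.1, 0.5, -1.3]
gripper_width: 0.0627
gripper_force: 25.0
27 [0.46752103 0.12497532 0.07365475] [0.05813257 0.05687788 0.00893202]
77 [0.47088679 0.12675164 0.07255688] [0.06055085 0.06342483 0.00707931]
t 40.3 tcp [0.6231 0.0008 0.1699] rpy [ 180.    -0.  -179.7] w 0.062 rows 8 shift [0.955 0.788 0.125] turn 0.008
```

View pics/side4.png

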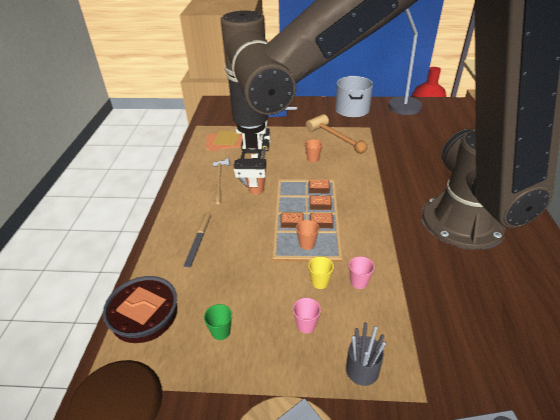

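```bash
python3 -m pendant '[[[0.96,0.78,0,0,0,0,-1],[0.96,0.78,0,0,0,0,-1],[0.96,0.78,0,0,0,0,-1],[0.96,0.78,0,0,0,0,-1],[0.96,0.78,0,0,0,0,-1],[0.96,0.78,0,0,0,0,-1],[0.96,0.78,0,0,0,0,-1],[0.96,0.78,0,0,0,0,-1]]]' 25; python3 -c "
from h import *
c=vision.capture('side');P=zmap(c);m=copper(c)>0
plan(.4695,.1263,.104,0)"
```

```text
time_s: 41.1
tcp_pos: [0.4701, 0.1241, 0.1698]
eef_rot: [180.0, 0.0, -179.8]
contact_force: [-0.7, 0.2, -2.0]
gripper_width: 0.0623
gripper_force: 25.0
t 41.1 tcp [0.468  0.125  0.1699] rpy [ 179.9   -0.  -179.8] w 0.0627 rows 8 shift [-0.01   0.008  0.412] turn 0.005
```

```bash
python3 -m pendant '[[[-0.05,0.08,0.3,0,0,0,-1],[0,0,0.5,0,0,0,-1],[0,0,0.5,0,0,0,-1],[0,0,0.5,0,0,0,-1],[0,0,0.5,0,0,0,-1],[0,0,0.5,0,0,0,-1],[0,0,0.3,0,0,0,-1],[0,0,0.15,0,0,0,-1]]]' 25; python3 -m pendant '[[[0,0,0,0,0,0,0.7],[0,0,0,0,0,0,1],[0,0,0,0,0,0,1],[0,0,0,0,0,0,1],[0,0,-0.6,0,0,0,1],[0,0,-1,0,0,0,1],[0,0,-1,0,0,0,1],[0,0,-1,0,0,0,1]]]' 25; python3 -c "
from h import *
c=vision.capture('side'); cv2.imwrite('pics/s5.png',cv2.resize(c['frame'][160:280,240:380],None,fx=4,fy=4))
plan(.453,-.3215,.18,0)"
```

```text
time_s: 41.95
tcp_pos: [0.472, 0.125, 0.1041]
eef_rot: [-180.0, -0.0, -179.8]
contact_force: [-0.4, 1.4, 3.2]
gripper_width: 0.062
gripper_force: 25.0
time_s: 42.75
tcp_pos: [0.4718, 0.125, 0.1777]
eef_rot: [180.0, 0.0, -179.8]
contact_force: [0.9, 0.8, -0.6]
gripper_width: 0.0874
gripper_force: 0.0
t 42.8 tcp [0.4735 0.1257 0.1811] rpy [ 179.9    0.3 -179.8] w 0.0877 rows 24 shift [ 0.044 -0.932  0.   ] turn 0.002
```

View pics/s5.png

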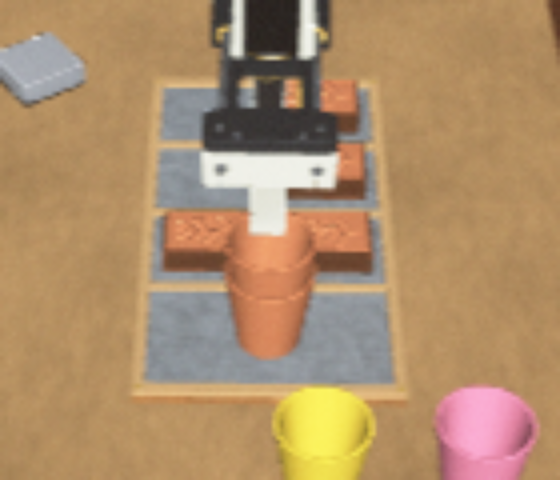

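The second beaker is nested upright in the first (crop (270,270)). On to the third.

```bash
for i in 1 2 3; do python3 -m pendant '[[[0.04,-0.93,0.08,0,0,0,1],[0.04,-0.93,0.08,0,0,0,1],[0.04,-0.93,0.08,0,0,0,1],[0.04,-0.93,0.08,0,0,0,1],[0.04,-0.93,0.08,0,0,0,1],[0.04,-0.93,0.08,0,0,0,1],[0.04,-0.93,0.08,0,0,0,1],[0.04,-0.93,0.08,0,0,0,1]]]' 25 |grep tcp; done; python3 -c "
from h import *
for n in('top','side'):
  c=vision.capture(n);P=zmap(c);m=copper(c)>0
  for (x,y,lo,hi) in ((.47,.126,.096,.112),(.453,-.322,.061,.075)):
    g=P[m&(P[...,2]>lo)&(P[...,2]<hi)&(abs(P[...,0]-x)<.05)&(abs(P[...,1]-y)<.05)]
    if len(g):print(n,len(g),(g.min(0)+g.max(0))/2,g.max(0)-g.min(0))
plan(.453,-.3215,.0655,0)"
```

```text
tcp_pos: [0.4659, -0.0245, 0.1641]
tcp_pos: [0.46, -0.1734, 0.1513]
tcp_pos: [0.454, -0.3223, 0.1384]
top 50 [0.4682447  0.12411166 0.10084008] [0.05914601 0.05901411 0.00919415]
top 35 [ 0.45231308 -0.32809922  0.06769796] [0.06053079 0.03303329 0.01254391]
side 98 [0.47147915 0.12597441 0.09988609] [0.05980668 0.06312162 0.0077316 ]
side 43 [ 0.4543003  -0.31916435  0.06417586] [0.05736769 0.06382124 0.00626244]
t 45.3 tcp [ 0.4537 -0.323   0.138 ] rpy [-180.    -0.  -179.9] w 0.0875 rows 8 shift [0.004 0.009 0.453] turn 0.002
```

```bash
python3 -m pendant '[[[0.02,0.05,0.6,0,0,0,1],[0,0.03,0.6,0,0,0,1],[0,0,0.6,0,0,0,1],[0,0,0.6,0,0,0,1],[0,0,0.6,0,0,0,1],[0,0,0.4,0,0,0,1],[0,0,0.2,0,0,0,1],[0,0,0,0,0,0,1]]]' 25; python3 -m pendant '[[[0,0,0,0,0,0,-1],[0,0,0,0,0,0,-1],[0,0,0,0,0,0,-1],[0,0,0,0,0,0,-1],[0,0,0,0,0,0,-1],[0,0,-0.8,0,0,0,-1],[0,0,-1,0,0,0,-1],[0,0,-1,0,0,0,-1]]]' 25;python3 -m pendant '[[[0,0,-0.8,0,0,0,-1],[0,0,-0.8,0,0,0,-1],[0,0,-0.8,0,0,0,-1],[0,0,-0.8,0,0,0,-1],[0,0,-0.6,0,0,0,-1],[0,0.3,0,0,0,0,-1],[0,0.6,0,0,0,0,-1],[0,0.6,0,0,0,0,-1]]]' 25; python3 -c "
from h import *
plan(.4695,.1257,.2,0)"
```

```text
time_s: 46.1
tcp_pos: [0.4533, -0.3197, 0.0657]
eef_rot: [180.0, -0.1, -179.8]
contact_force: [-0.6, 0.2, 1.1]
gripper_width: 0.0877
gripper_force: 0.0
time_s: 46.9
tcp_pos: [0.4531, -0.3196, 0.1226]
eef_rot: [180.0, -0.1, -179.8]
contact_force: [0.3, 0.2, -1.4]
gripper_width: 0.061
gripper_force: 24.9
time_s: 47.7
tcp_pos: [0.4527, -0.2886, 0.1972]
eef_rot: [179.9, -0.1, -179.9]
contact_force: [-0.0, -0.1, -1.3]
gripper_width: 0.0614
gripper_force: 24.9
t 47.7 tcp [ 0.4527 -0.2886  0.1972] rpy [ 1.799e+02 -1.000e-01 -1.799e+02] w 0.0614 rows 24 shift [-0.036  0.863 -0.005] turn 0.001
```

```bash
for i in 1 2 3; do python3 -m pendant '[[[-0.035,0.86,0,0,0,0,-1],[-0.035,0.86,0,0,0,0,-1],[-0.035,0.86,0,0,0,0,-1],[-0.035,0.86,0,0,0,0,-1],[-0.035,0.86,0,0,0,0,-1],[-0.035,0.86,0,0,0,0,-1],[-0.035,0.86,0,0,0,0,-1],[-0.035,0.86,0,0,0,0,-1]]]' 25 |grep tcp; done; python3 -m pendant '[[[0,0,0,0,0,0,-1],[0,0,0,0,0,0,-1],[0,0,0,0,0,0,-1],[0,0,0,0,0,0,-1],[0,0,0,0,0,0,-1],[0,0,0,0,0,0,-1],[0,0,0,0,0,0,-1],[0,0,0,0,0,0,-1]]]' 25 | grep tcp; python3 -c "
from h import *
c=vision.capture('side'); cv2.imwrite('pics/s6.png',cv2.resize(c['frame'][130:270,240:380],None,fx=4,fy=4))
plan(.4695,.1257,.1325,0)"
```

```text
tcp_pos: [0.4579, -0.1506, 0.1975]
tcp_pos: [0.4629, -0.0133, 0.1976]
tcp_pos: [0.468, 0.1241, 0.1976]
tcp_pos: [0.4692, 0.1229, 0.1984]
t 51.0 tcp [0.4692 0.1229 0.1984] rpy [ 180.     0.  -179.9] w 0.0612 rows 8 shift [-0.002  0.017  0.412] turn 0.005
```

View pics/s6.png

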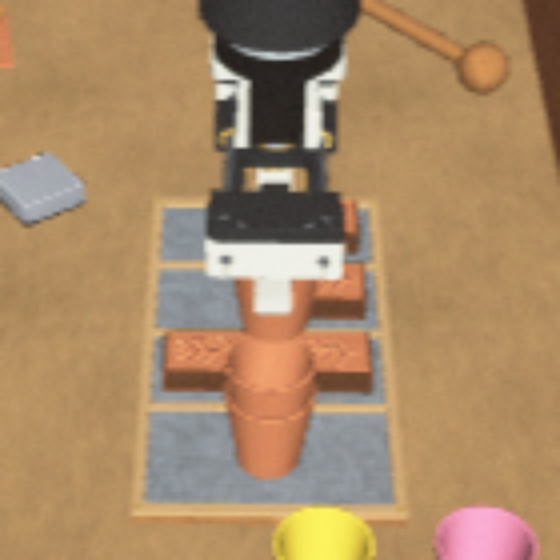

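The third beaker hangs above the stack, about 1 px off to the near side (crop 275 against 270). Nesting it with a small trim.

```bash
python3 -m pendant '[[[-0.05,0.07,0.3,0,0,0,-1],[-0.04,0.05,0.5,0,0,0,-1],[0,0,0.5,0,0,0,-1],[0,0,0.5,0,0,0,-1],[0,0,0.5,0,0,0,-1],[0,0,0.5,0,0,0,-1],[0,0,0.3,0,0,0,-1],[0,0,0.15,0,0,0,-1]]]' 25; python3 -m pendant '[[[0,0,0,0,0,0,0.7],[0,0,0,0,0,0,1],[0,0,0,0,0,0,1],[0,0,0,0,0,0,1],[0,0,-0.6,0,0,0,1],[0,0,-1,0,0,0,1],[0,0,-1,0,0,0,1],[0,0,-1,0,0,0,1]]]' 25; python3 -m pendant '[[[0,-0.5,-0.6,0,0,0,1],[0,-0.9,-0.3,0,0,0,1],[0,-0.9,0,0,0,0,1],[0,-0.9,0,0,0,0,1],[0,-0.9,0,0,0,0,1],[0,-0.9,0,0,0,0,1],[0,-0.9,0,0,0,0,1],[0,-0.9,0,0,0,0,1]]]' 25; for i in 1 2; do python3 -m pendant '[[[0,-0.9,0,0,0,0,1],[0,-0.9,0,0,0,0,1],[0,-0.9,0,0,0,0,1],[0,-0.9,0,0,0,0,1],[0,-0.9,0,0,0,0,1],[0,-0.9,0,0,0,0,1],[0,-0.9,0,0,0,0,1],[0,-0.9,0,0,0,0,1]]]' |grep tcp; done; python3 -c "
from h import *
for n in('top','side'):
  c=vision.capture(n);P=zmap(c);m=copper(c)>0
  cv2.imwrite('pics/'+n+'7.png',cv2.resize(c['frame'][150:290,200:360],None,fx=4,fy=4))
  for lo,hi in ((.065,.078),(.096,.105),(.124,.14)):
    g=P[m&(P[...,2]>lo)&(P[...,2]<hi)&(abs(P[...,0]-.47)<.05)&(abs(P[...,1]-.126)<.05)]
    if len(g):print(n,len(g),(g.min(0)+g.max(0))/2,g.max(0)-g.min(0))
  print([p[:5] for p in plaques(c,.028)]);print(tray(c))
"
```

```text
time_s: 51.75
tcp_pos: [0.471, 0.1255, 0.1327]
eef_rot: [-180.0, -0.0, -179.8]
contact_force: [1.2, 1.4, 1.2]
gripper_width: 0.0616
gripper_force: 24.9
time_s: 52.55
tcp_pos: [0.471, 0.1254, 0.2072]
eef_rot: [180.0, 0.0, -179.8]
contact_force: [0.1, 0.1, 0.2]
gripper_width: 0.0876
gripper_force: 0.0
time_s: 53.35
tcp_pos: [0.4709, -0.0119, 0.2238]
eef_rot: [180.0, 0.0, -179.8]
contact_force: [-0.2, -0.0, 1.2]
gripper_width: 0.088
gripper_force: 0.0
tcp_pos: [0.4711, -0.1558, 0.2237]
tcp_pos: [0.4714, -0.2997, 0.2237]
top 183 [0.46493644 0.12137607 0.07146795] [0.05231883 0.04944312 0.01283298]
top 32 [0.46576712 0.11668428 0.10104561] [0.05406127 0.04429866 0.00760887]
top 57 [0.46765928 0.12477521 0.1295411 ] [0.05826562 0.05965461 0.01015465]
[(0.4287, -0.0465, -2.5, 64.1, 37.1), (0.4264, 0.033, 1.6, 61.4, 42.2), (0.4775, 0.1341, 35.7, 71.4, 63.8), (0.514, 0.0358, 1.6, 63.1, 42.7), (0.7923, -0.4207, 11.3, 147.3, 131.0), (0.8694, 0.4001, -24.7, 90.2, 82.7)]
[(425.2, 34.8, 79, 74, 1.5), (389.5, -60.8, 331, 93, 1.4), (469.0, 127.9, 168, 92, 1.0)]
side 86 [0.472225   0.13951223 0.07175832] [0.05777321 0.03610364 0.01202218]
side 127 [0.4713178  0.12767186 0.10055354] [0.05961468 0.05887971 0.00875926]
side 85 [0.47179617 0.12685689 0.12733787] [0.05862138 0.06231912 0.00651784]
[(0.8707, 0.3676, -24.9, 88.2, 82.4), (0.4727, 0.0475, -88.8, 229.3, 151.6), (0.4346, -0.1308, 1.7, 63.6, 43.5), (0.7926, -0.391, 11.9, 142.0, 128.8)]
[(470.5, 126.4, 169, 87, 0.4), (519.1, -47.3, 77, 64, 1.9), (520.7, -132.9, 77, 65, 1.7)]
```

View pics/side7.png

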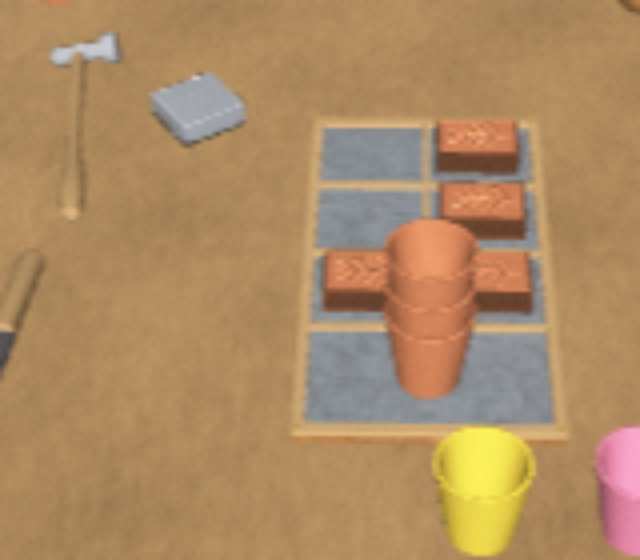

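View pics/top7.png

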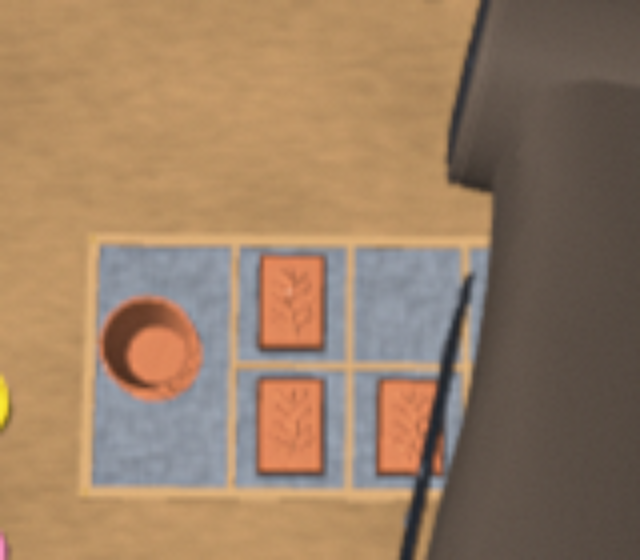

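The stack is nested and upright in the bay (side crop (430,310)). The near row is full and the fourth plaque is in far3 (top crop (290,300)), all of them centred and square. Handing in.

```bash
python3 -c "
from plant import r
print(r.close_job())"
```

```text
the job is handed in; nothing more can be done
None
```

The job is handed in. All four plaques lie copper up and square, three filling the near row and one in far3, and the three beakers stand nested in the middle of the bay; the hand-in returned no verdict.

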